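# Locate and latch the die plate in the tray sealer

### The arm

A 6-joint arm with a two-finger parallel gripper is mounted at the origin on the work surface. World frame = base frame: x ahead of the robot, y to its left, z up, the work surface at z = 0. Lengths are in mm, angles in rad, forces in N, time in s.
With the tool pointing down it reaches from about 350 to 975 mm from the base axis. Payload 7.1 kg.
Tool frame: the origin (TCP) lies at the very end of the fingers, on their centre line; the grasp point (between the pads) lies 19 mm behind it; x points along the fingers, y is the direction in which the jaws open and shut, and the axes are right-handed (so a half turn about x gives the same grasp; the last joint's range is limited). The gripper opens to 88 mm and grips with 3 to 60 N. Pads are 20 mm wide; open, the fingers measure 115 mm over their backs; the gripper's body (75 mm by 178 mm) begins 61 mm behind the grasp point.
Start: joints at [-1.188, 0.423, 1.63, -0, 1.089, -0.019], TCP at [244.438, -575.2, 222.675] pointing down, gripper open.
Joint ranges: [-3, 3], [-0.9, 2.11], [0.09, 2.58], [-1.31, 4.45], [0.11, 2.69], [-2.54, 2.54]. Speed limits (rad/s): [2.39, 2.39, 3.01, 3.14, 3.14, 3.14].

### API

Orientations are given as a rotation vector (axis times angle).
In Python, from workcell import ctrl gives the robot as it stands. The module is installed in compiled form; this text tells all that it offers.
- The arm moves only by the tool carry_out, never from a script. Its argument "commands" is a list of rows, each a list of 6 numbers: the shift along the tool's x, y, z in m, then the turn, a rotation vector about the tool's x, y, z in degrees. In form: [[tx, ty, tz, rx, ry, rz], ...]. A call has 1 to 8 rows; each row shifts and turns the pose as measured when the row begins, along the tool's axes as they then stand; what a row does not reach is not made up. A row lasts 1/8 s, in which the tool goes at most 62.5 mm and 10.7 degrees, less where a joint would pass 70% of its speed; a pose out of reach is approached as far as the arm can. A call with a gripper value outside its range is refused whole. "grip" is the closure, from 0 (fully open) to 1 (shut), set as the call begins (left out, the last holds). The fingers move at their own pace and stop on an object; the grip force is fixed at half the most. Time passes only in rows, so rows that do not move let the fingers close. It gives the time, the measured TCP pose, the force and the opening at its end, in the units of the state.
- ctrl.get_obs(): the state, without advancing time (a new reading comes with each control period).
- ctrl.get_image(name): name is "side" or "top"; returns a dict with "pixels" (400x640x3 uint8, blue, green, red), "intrinsics" (3x3 intrinsics, pixels), "rvec" (rotation vector, rad) and "tvec" (3), from world to camera coordinates, as OpenCV has them. Camera axes: x right, y down, z forward; pixel columns grow to the right and rows downward; lengths in mm; the calibration is good to about 2 mm. A picture is of the moment at which its call begins. There is no depth.
- ctrl.close_job(): hands the job in, once; it reports no verdict.
The state is a dict: "t": time; "qpos": joint angles; "qvel": joint speeds; "joint_torque": joint torques, N m; "ee_pos": TCP position; "orientation": TCP orientation; "ft_force": force on the tool from outside, world axes, zero at the start; "moment": the same for the moment, N m; "width": finger opening in mm.
Only numpy, scipy, OpenCV 4.12 (cv2) and the standard library are available. Lean on these libraries where they do the work, as an engineer would, in place of code of your own. Each camera call takes 0.05 s, during which the arm holds its last target. There are 200 camera calls.

### The job

The die plate of the tray sealer lies loose and askew on the pulled-out drawer. Slide it along the drawer bed, without lifting it, until it is home against both brass dowels and the brass end stop, then swing the red-knobbed hold-down latch over it as far as it goes. Leave the things on the counter where they are.

Things in the scene. Friction and masses are not known exactly. Their poses are not given: they have to be found in the camera images.
- sealer: Tabletop stainless tray sealer, fixed to the counter; position and yaw vary. Its frame: z up, x roughly away from the robot, y roughly to the robot's left (yaw up to 0.2 rad); origin at counter level, straight below the middle of the die plate when home. The tall housing (250 mm) begins at y = -185 mm and runs to -y; the tray drawer is pulled out of it to +y.
- bed (a point): Point on the drawer bed, 60 mm straight above the sealer's origin: the plate's origin lies here when home. The bed is a dark flat steel surface, x = -145 to +145 mm and y = -158 to +188 mm in the sealer's frame; a low handle bar (35 mm above the counter) sticks out beyond its left edge to y = +212 mm.
- dowel_left (a point): Top centre of the left dowel: brass, 12 mm diameter, standing 18 mm above the bed, at x = +76, y = +75 mm in the sealer's frame.
- dowel_right (a point): Top centre of the right dowel, the same, at x = +76, y = -75 mm in the sealer's frame.
- end_stop (a point): Middle of the face of the brass end stop that the plate's right end meets, at x = 0, y = -100 mm in the sealer's frame; the face looks to +y, is 40 mm long in x and 20 mm high above the bed.
- die_plate: Loose aluminium plate, 140 (its x) by 200 (its y) by 12 mm, 0.5 to 0.75 kg, with two through openings (92 by 62 mm, at y = +-47 mm) edged in red. Origin: middle of its underside. Starts 24 to 40 mm short of home in x, 20 to 50 mm to the left (its far edge may not yet reach the right dowel), turned up to 0.2 rad. Home: far edge on both dowels, right end on the end stop. Slides at 1.5-3.5 N.
- plate_far_left (a point): Point on the bottom of the plate's far edge, at x = +70, y = +75 mm in the plate's frame: it meets the left dowel.
- plate_far_right (a point): Point on the bottom of the plate's far edge, at x = +70, y = -75 mm in the plate's frame: it meets the right dowel.
- plate_end (a point): Middle of the bottom of the plate's right end, at x = 0, y = -100 mm in the plate's frame: it meets the end stop.
- latch (a joint): Angle of the hold-down latch, rad. 0: parked, bar pointing to the sealer's +y. It turns counter-clockwise seen from above to 1.571: closed against its own stop, bar pointing to the sealer's -x, over the plate's web between the two openings. Starts between 0 and 0.35, stays where it is left, takes about 1.5 N at the knob.
- latch_pivot (a point): Vertical axis of the latch, half-way up its bar, 77 mm above the counter, at x = +98, y = 0 mm in the sealer's frame. The flat steel bar is 18 mm wide, 6 mm thick, and passes 2 mm above the plate.
- latch_knob (a point): Middle of the upright red knob at the latch bar's end: 18 mm diameter, 32 mm tall (80 to 112 mm above the counter), 58 mm from the pivot axis.
- foil_pan: Bystander: gold foil loaf pan, 145 by 62 by 42 mm, loose on the counter to the left; origin under its centre.
- cup_stack: Bystander: stack of upturned white paper sample cups, 60 mm diameter, 86 mm tall, loose on the counter to the left; origin under its centre.
- sanitiser: Bystander: clear bottle with a blue cap, 60 mm diameter, 150 mm tall, loose on the counter to the left; origin under its centre.

How it is judged:
By the outcome, as a careful person would: the job done as asked, in the order asked, and still so for the second after the job is handed in, with the robot touching nothing.
It also fails if it takes over 64 s, if anything falls off the work surface, if the arm or the gripper's body presses on something with over 40 N, if the wrist force passes 120 N, or if a joint passes its speed limit or range.

## Working session

There is one attempt and no reset: what is moved stays moved. The work goes in short steps, Python scripts to look and compute and a tool call to move; the robot and the scene stay as the last step left them, time stands still between calls to the robot, and variables do not carry over. Pictures are saved under pics/ and viewed, about 8 in all and at most 12, crops included, and the job is handed in when it is done.

Besides the shell and the picture viewer there is one more tool, called after ">>>" as name(argument=value, ...) on one line, values as JSON. carry_out: Moves the arm, as the interface text tells. Its arguments: {"type":"object","properties":{"commands":{"type":"array"},"grip":{"type":"number"}},"required":["commands"]}

```bash
mkdir -p pics
cat > h.py <<'E'
import numpy as np,cv2
from scipy.spatial.transform import Rotation as R
from workcell import ctrl
def img(n,f=None):
    d=ctrl.get_image(n)
    if f: cv2.imwrite('pics/'+f,d['pixels'])
    return d
def ray(d,p,z):
    K=np.array(d['intrinsics'],float);M=cv2.Rodrigues(np.array(d['rvec'],float))[0];t=np.array(d['tvec'],float).ravel()
    p=np.atleast_2d(np.array(p,float));v=np.c_[p,np.ones(len(p))]@np.linalg.inv(K).T@M
    c=-M.T@t
    return c+v*((z-c[2])/v[:,2])[:,None]
def proj(d,P):
    return cv2.projectPoints(np.atleast_2d(np.array(P,float)),np.array(d['rvec'],float),np.array(d['tvec'],float),np.array(d['intrinsics'],float),None)[0].reshape(-1,2)
E
python3 - <<'E'
from h import *
for n in('side','top'):
    d=img(n,n+'0.png'); print(n,np.round(ray(d,[320,200],60)),np.round(-cv2.Rodrigues(np.array(d['rvec'],float))[0].T@np.array(d['tvec'],float).ravel()))
o=ctrl.get_obs();print(o['t'],o['ee_pos'],o['orientation'],R.from_rotvec(o['orientation']).as_matrix().round(2),o['ft_force'])
E
```

```text
side [[509. 162.  60.]] [225. 834. 585.]
top [[496. 196.  60.]] [389. 172. 952.]
0.1 [ 244.24805426 -574.72644588  221.96940587] [ 2.00086073  0.4089651  -2.00140487] [[-0.    0.39 -0.92]
 [ 0.   -0.92 -0.39]
 [-1.   -0.   -0.  ]] [-0.35310281 -0.88033235 -0.46640068]
```

View pics/top0.png

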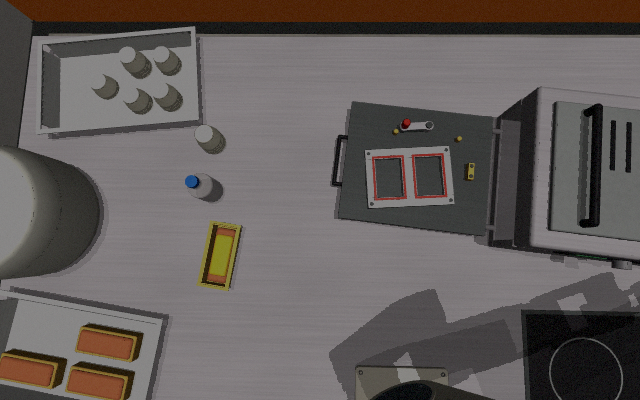

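View pics/side0.png

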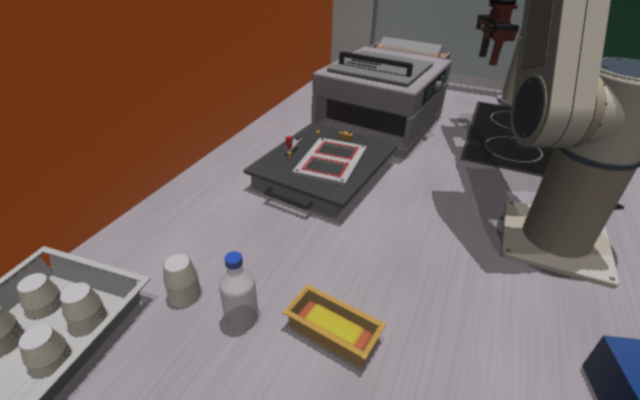

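The top view (up is world +x, right is −y) shows:
- **Plate:** about (410,177).
- **Dowels:** (396,131) and (459,138).
- **End stop:** (471,171).
- **Knob:** (407,124).
- **Latch pivot:** (430,126).

The bystanders are far to the left. Next I measure these.

```bash
cat > m.py <<'E'
from h import *
def blobs(m,amin):
    n,l,s,c=cv2.connectedComponentsWithStats(m.astype(np.uint8)); return [(c[i],s[i,4],l==i) for i in range(1,n) if s[i,4]>=amin]
def measure(d,plate=True):
    im=d['pixels'];hsv=cv2.cvtColor(im,cv2.COLOR_BGR2HSV);H,S,V=[hsv[...,i].astype(int) for i in range(3)]
    roi=np.zeros(H.shape,bool);roi[100:240,335:495]=1
    for c,a,_ in blobs(roi&(H>15)&(H<35)&(S>90)&(V>60),4): print('brass',c.round(1),a,ray(d,c,78)[0].round(1))
    for c,a,_ in blobs(roi&((H<10)|(H>170))&(S>110)&(V>60),8): print('red',c.round(1),a,ray(d,c,112)[0].round(1),ray(d,c,72)[0].round(1))
    b=[x for x in blobs(roi&(V>120)&(S<60),300)]
    for c,a,m in b:
        k=cv2.findContours(m.astype(np.uint8),cv2.RETR_EXTERNAL,cv2.CHAIN_APPROX_NONE)[0][0].reshape(-1,2)
        P=ray(d,k,72)[:,:2].astype(np.float32)
        r=cv2.minAreaRect(P); B=cv2.boxPoints(r);print('plate',a,np.round(r[0],1),np.round(r[1],1),r[2]);print(B.round(1))
if __name__=='__main__':
    d=img('top');measure(d)
    cv2.imwrite('pics/crop0.png',cv2.resize(d['pixels'][95:245,330:500],None,fx=4,fy=4,interpolation=cv2.INTER_CUBIC))
E
python3 m.py
```

```text
brass [395.8 130.8] 20 [661.9  18.5  78. ]
brass [459. 138.] 21 [ 645.7 -129.8   78. ]
brass [470.7 171. ] 85 [ 566.8 -154.3   78. ]
red [406.6 122.1] 42 [ 6.72e+02 -5.00e-01  1.12e+02] [685.5  -8.7  72. ]
red [429.1 175.5] 274 [548.4 -48.8 112. ] [556.  -59.3  72. ]
red [389.1 177.9] 276 [541.8  40.5 112. ] [549.1  34.2  72. ]
plate 1700 [693. -28.] [ 97.5 381.9] 0.6713528633117676
[[ 642.   162.4]
 [ 646.4 -219.5]
 [ 744.  -218.3]
 [ 739.5  163.5]]
plate 1952 [553.8 -11.9] [138.4 198.4] 3.5157065391540527
[[ 478.7   82.9]
 [ 490.8 -115.1]
 [ 629.  -106.6]
 [ 616.8   91.4]]
plate 1568 [429.9   2.2] [ 46.1 315.6] 0.8773148655891418
[[ 404.4  159.6]
 [ 409.2 -156. ]
 [ 455.3 -155.3]
 [ 450.5  160.3]]
```

View pics/crop0.png

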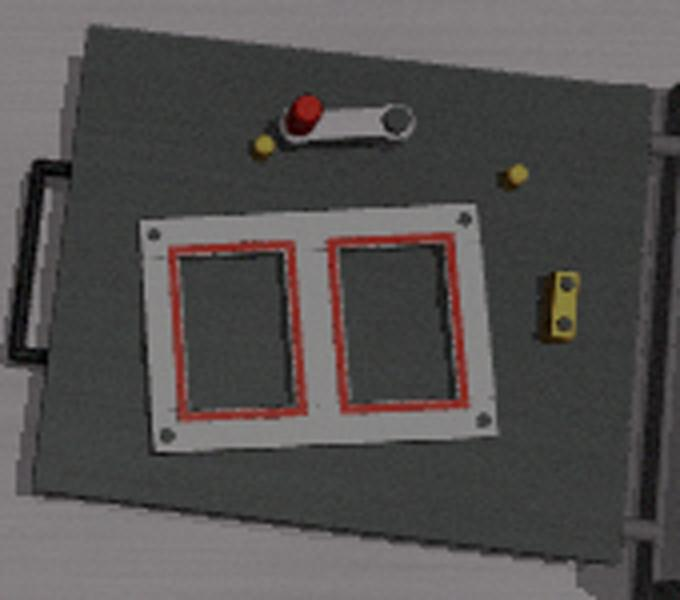

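The crop confirms the layout. The sealer's yaw is −0.109 rad with its origin at about (578,−47). The plate is 28 mm short in x, 33 mm to the left and turned +0.17 rad. The latch is at about 0.17 rad.

Plan: grip the 32 mm web through both openings, slide and turn the plate home, seat it with light pushes, then swing the latch.

>>> carry_out(commands=[[-0.055,0,0,9.75,0,0],[-0.055,0,0,9.75,0,0],[0,-0.045,-0.028,0,0,0],[0,-0.045,-0.028,0,0,0],[0,-0.045,-0.028,0,0,0],[0,-0.045,-0.028,0,0,0],[0,-0.045,-0.028,0,0,0],[0,-0.045,-0.028,0,0,0]], grip=0)

```text
t: 1.15
ee_pos: [401.0, -291.1, 334.3]
orientation: [2.201, 0.052, -2.202]
ft_force: [0.1, -1.3, -0.5]
width: 88.2
```

```bash
cat > go.py <<'E'
import sys
from h import *
# usage: go.py x y z yaw(deg, of sealer/plate x-y frame; tool y = -frame y)
o=ctrl.get_obs();x,y,z,yaw=map(float,sys.argv[1:5])
M=R.from_rotvec(o['orientation']).as_matrix();c,s=np.cos(np.radians(yaw)),np.sin(np.radians(yaw))
T=np.array([[0,s,-c],[0,-c,-s],[-1,0,0]])
print('shift mm',(M.T@(np.array([x,y,z])-o['ee_pos'])).round(1),'turn',np.degrees(R.from_matrix(M.T@T).as_rotvec()).round(2),'t',o['t'],'pos',np.round(o['ee_pos'],1),'F',np.round(o['ft_force'],1),'w',o['width'])
E
python3 go.py 553.8 -11.9 150 3.5
```

```text
shift mm [ 185.3 -271.6 -164.7] turn [-1.03  0.02  0.23] t 1.15 pos [ 401.  -291.1  334.3] F [ 0.1 -1.3 -0.5] w 88.1912336787446
```

>>> carry_out(commands=[[0,-0.045,-0.0275,-1,0,0.2],[0,-0.045,-0.0275,0,0,0],[0,-0.045,-0.0275,0,0,0],[0,-0.045,-0.0275,0,0,0],[0.03,-0.045,-0.0275,0,0,0],[0.05,-0.045,-0.0275,0,0,0],[0.05,0,0,0,0,0],[0.03,0,0,0,0,0]])

```text
t: 2.15
ee_pos: [553.2, -5.3, 180.0]
orientation: [2.196, 0.073, -2.179]
ft_force: [-0.2, 0.3, 0.1]
width: 88.0
```

```bash
python3 go.py 553.8 -11.9 65 3.5; python3 -c "
from h import *
d=img('top','a1.png');im=d['pixels'][80:260,310:520];cv2.imwrite('pics/a1.png',cv2.resize(im,None,fx=3,fy=3,interpolation=cv2.INTER_CUBIC))"
```

```text
shift mm [115.    6.6   0.7] turn [ 0.33 -0.44 -0.03] t 2.15 pos [553.2  -5.3 180. ] F [-0.2  0.3  0.1] w 88.02240195132933
```

>>> carry_out(commands=[[0.04,0.0066,0.0007,0.3,-0.4,0],[0.04,0,0,0,0,0],[0.025,0,0,0,0,0],[0.006,0,0,0,0,0],[0,0,0,0,0,0]])

```text
t: 2.82
ee_pos: [552.7, -12.5, 65.2]
orientation: [2.188, 0.066, -2.193]
ft_force: [0.5, -0.8, -0.5]
width: 87.7
```

```bash
python3 go.py 553.8 -11.9 63 3.5
```

```text
shift mm [ 2.2 -0.6 -1.2] turn [-0.02  0.14 -0.01] t 2.825 pos [552.7 -12.5  65.2] F [ 0.5 -0.8 -0.5] w 87.67406413106457
```

>>> carry_out(commands=[[0.0015,0,0,0,0,0],[0,0,0,0,0,0],[0,0,0,0,0,0],[0,0,0,0,0,0],[0,0,0,0,0,0],[0,0,0,0,0,0]], grip=1)

```text
t: 3.58
ee_pos: [555.0, -12.6, 67.3]
orientation: [2.194, 0.066, -2.187]
ft_force: [-0.6, -1.3, -0.1]
width: 31.8
```

```bash
python3 go.py 578.3 -47.4 64 -6.2; python3 m.py
```

```text
shift mm [  3.4  36.2 -21.1] turn [ 9.67 -0.2  -0.02] t 3.575 pos [555.  -12.6  67.3] F [-0.6 -1.3 -0.1] w 31.831032202297134
brass [395.6 130.8] 21 [661.9  18.8  78. ]
brass [399.  180.5] 4 [542.1  12.2  78. ]
red [405.9 121.8] 34 [672.7   1.1 112. ] [686.3  -7.   72. ]
red [384.9 186.4] 200 [522.3  50.  112. ] [528.7  44.2  72. ]
red [415.5 194.4] 13 [505.3 -17.7 112. ] [510.8 -26.7  72. ]
plate 4030 [640.7 -28.2] [200.5 381.9] 0.43519529700279236
[[ 539.   162. ]
 [ 541.9 -219.9]
 [ 742.4 -218.4]
 [ 739.5  163.5]]
plate 402 [622.1 -67.8] [196.4  26. ] 11.615769386291504
[[ 523.3  -74.8]
 [ 528.5 -100.3]
 [ 720.9  -60.7]
 [ 715.6  -35.3]]
plate 528 [422.4 -27. ] [ 29.8 121. ] 0.9473667144775391
[[406.5  33.2]
 [408.5 -87.7]
 [438.3 -87.2]
 [436.3  33.7]]
```

>>> carry_out(commands=[[0.002,0,0,0,0,0],[0,0,0,0,0,0]])

```text
t: 3.88
ee_pos: [554.9, -12.6, 67.4]
orientation: [2.194, 0.066, -2.187]
ft_force: [-0.3, -0.2, -7.6]
width: 31.6
```

>>> carry_out(commands=[[0,0,-0.006,4.8,0,0],[0,0,0,4.8,0,0],[0,0,0,0,0,0]])

```text
t: 4.25
ee_pos: [559.9, -12.3, 67.3]
orientation: [-2.167, 0.12, 2.165]
ft_force: [-2.1, 0.5, 4.6]
width: 31.4
```

```bash
python3 go.py 578.3 -47.4 64 -6.2
```

```text
shift mm [  3.4  32.9 -22.1] turn [-0.05 -0.05 -0.06] t 4.25 pos [559.9 -12.3  67.3] F [-2.1  0.5  4.6] w 31.432960244249152
```

```bash
python3 -c "
from h import *
for i in range(4):
    d=img('side');o=ctrl.get_obs();print(np.round(o['ft_force'],1),np.round(o['ee_pos'],1))
im=d['pixels'][90:220,240:410];cv2.imwrite('pics/s1.png',cv2.resize(im,None,fx=4,fy=4,interpolation=cv2.INTER_CUBIC))"
```

```text
[-1.1  0.3  3. ] [559.9 -12.3  67.3]
[-1.2 -0.5  3.6] [559.9 -12.3  67.3]
[-1.6  0.2  2.5] [559.9 -12.3  67.3]
[-1.4 -1.   2.8] [559.9 -12.3  67.3]
```

View pics/s1.png

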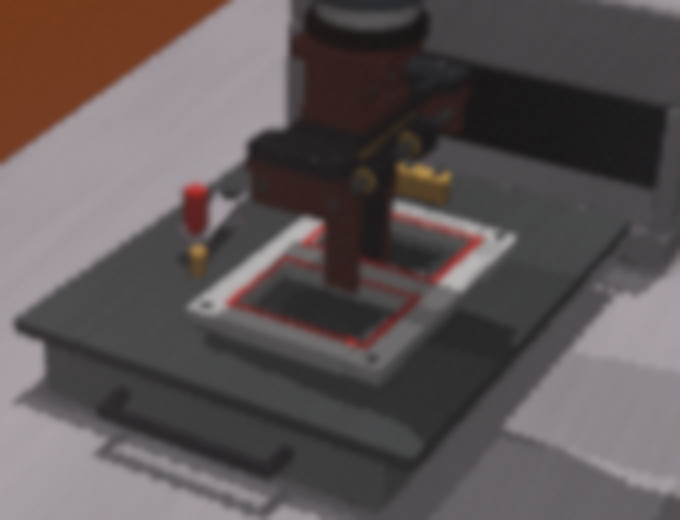

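The side view shows the fingers straddling the web at about (345,240) in the crop, with a shadow under the plate's left end. It may be slightly raised or tilted by the grip. I'll ease the grip and push with the half-open fingers instead, so nothing can lift it.

>>> carry_out(commands=[[0,0,0,0,0,0],[0,0,0,0,0,0],[0,0,0,0,0,0]], grip=0.45)

```text
t: 4.82
ee_pos: [559.9, -12.3, 66.9]
orientation: [-2.168, 0.118, 2.166]
ft_force: [-0.8, -0.1, -1.4]
width: 48.2
```

```bash
python3 -c "
from h import *
for i in range(2):
    d=img('side');o=ctrl.get_obs();print(np.round(o['ft_force'],1),np.round(o['ee_pos'],1),o['width'])
im=d['pixels'][90:220,240:410];cv2.imwrite('pics/s2.png',cv2.resize(im,None,fx=4,fy=4,interpolation=cv2.INTER_CUBIC))"; python3 go.py 578.3 -47.4 64 -6.2
```

```text
[-0.4 -0.  -0.3] [559.9 -12.3  66.9] 48.13785487815734
[-0.6 -0.5 -0. ] [559.9 -12.3  66.9] 48.31032464443552
shift mm [  3.   32.9 -22.1] turn [ 0.04 -0.06 -0.06] t 4.925 pos [559.9 -12.3  66.9] F [-0.6 -0.5 -0. ] w 48.31032464443552
```

View pics/s2.png

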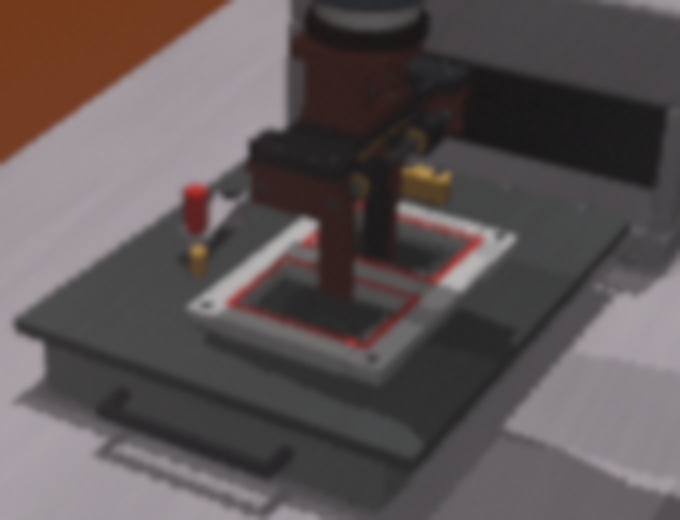

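The plate edges sit at the same pixels after release, so it was resting on the bed all along. The shadow belongs to the gripper. Now I push toward −y with the left finger on the web.

>>> carry_out(commands=[[0.002,0.006,0,0,0,0],[0,0.006,0,0,0,0],[0,0.006,0,0,0,0],[0,0.006,0,0,0,0],[0,0.006,0,0,0,0],[0,0.005,0,0,0,0],[0,0,0,0,0,0]])

```text
t: 5.8
ee_pos: [555.7, -49.1, 64.7]
orientation: [-2.167, 0.117, 2.165]
ft_force: [1.1, 1.4, -0.8]
width: 48.3
```

```bash
python3 go.py 578.3 -47.4 64 -6.2
```

```text
shift mm [  0.7  -4.1 -22.2] turn [-0.   -0.04  0.  ] t 5.8 pos [555.7 -49.1  64.7] F [ 1.1  1.4 -0.8] w 48.281645557508504
```

>>> carry_out(commands=[[0,-0.004,-0.011,0,0,0],[0,0,-0.011,0,0,0],[0,0,-0.01,0,0,0],[0,0,-0.006,0,0,0],[0,0,-0.006,0,0,0],[0,0,-0.006,0,0,0],[0,0,-0.004,0,0,0]])

```text
t: 6.68
ee_pos: [608.9, -51.0, 63.6]
orientation: [-2.156, 0.117, 2.177]
ft_force: [-4.8, 1.0, 3.8]
width: 48.4
```

```bash
python3 go.py 578.3 -47.4 64 -6.2;python3 -c "
from h import *
d=img('top');im=d['pixels'][95:245,330:500];cv2.imwrite('pics/t2.png',cv2.resize(im,None,fx=4,fy=4,interpolation=cv2.INTER_CUBIC))"
```

```text
shift mm [-0.1 -0.3 30.8] turn [ 0.06  0.57 -0.06] t 6.675 pos [608.9 -51.   63.6] F [-4.8  1.   3.8] w 48.443204677770346
```

View pics/t2.png

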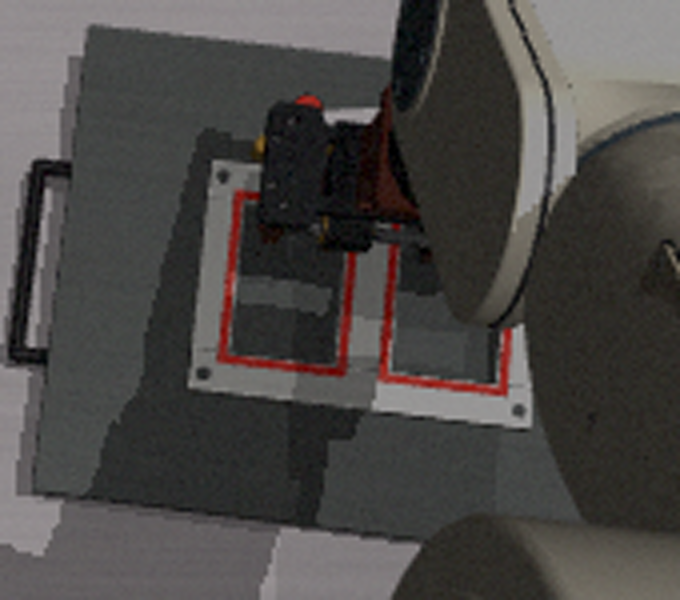

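The plate is now parallel to the drawer and close to home. Its near edge runs from about (190,388) to (530,428) in the crop. I keep pushing +x until the force shows the dowels.

>>> carry_out(commands=[[-0.001,0,-0.003,0,0.5,0],[0,0,-0.003,0,0,0]])

```text
t: 6.98
ee_pos: [613.6, -51.5, 63.9]
orientation: [-2.162, 0.117, 2.172]
ft_force: [-11.4, 0.7, 7.6]
width: 48.3
```

>>> carry_out(commands=[[0,0,-0.003,0,0,0],[0,0,-0.003,0,0,0]])

```text
t: 7.22
ee_pos: [613.7, -51.5, 63.2]
orientation: [-2.147, 0.117, 2.185]
ft_force: [-12.8, 1.8, 7.4]
width: 48.3
```

```bash
python3 go.py 578.3 -47.4 64 -6.2
```

```text
shift mm [-0.2 -0.3 35.6] turn [ 0.02  1.   -0.07] t 7.225 pos [613.7 -51.5  63.2] F [-12.8   1.8   7.4] w 48.271343699900704
```

x stops at the expected 36 mm, so the plate is on the dowels. I move back to mid-plate and push −y to the end stop.

>>> carry_out(commands=[[0,0,0.012,0,1,0],[0,0,0.012,0,0,0],[0,0,0.012,0,0,0],[0,0.003,0,0,0,0],[0,0.003,0,0,0,0],[0,0.002,0,0,0,0]])

```text
t: 7.98
ee_pos: [579.4, -55.4, 64.7]
orientation: [-2.174, 0.118, 2.158]
ft_force: [-0.7, 4.4, 1.3]
width: 48.4
```

>>> carry_out(commands=[[0,0.003,0,0,0,0],[0,0.002,0,0,0,0]])

```text
t: 8.22
ee_pos: [579.2, -56.3, 64.5]
orientation: [-2.168, 0.113, 2.154]
ft_force: [-0.6, 15.0, 1.0]
width: 48.6
```

```bash
python3 go.py 578.3 -47.4 64 -6.2
```

```text
shift mm [ 0.5 -8.8  1.9] turn [-0.18 -0.36  0.39] t 8.225 pos [579.2 -56.3  64.5] F [-0.6 15.   1. ] w 48.611718656717535
```

The plate is on the stop: 15 N at the predicted position. Now one more symmetric +x seating push.

>>> carry_out(commands=[[0,-0.008,-0.012,0,-0.4,0.4],[0,0,-0.012,0,0,0],[0,0,-0.008,0,0,0],[0,0,-0.003,0,0,0],[0,0,-0.003,0,0,0],[0,0,-0.002,0,0,0]])

```text
t: 8.98
ee_pos: [613.4, -53.3, 62.6]
orientation: [-2.139, 0.121, 2.189]
ft_force: [-5.0, 1.9, 3.1]
width: 47.9
```

```bash
python3 go.py 578.3 -47.4 64 -6.2
```

```text
shift mm [-0.6 -2.  35.5] turn [-0.18  1.3  -0.09] t 8.975 pos [613.4 -53.3  62.6] F [-5.   1.9  3.1] w 47.91746608706461
```

>>> carry_out(commands=[[-0.001,0,-0.004,0,1.2,0],[0,0,-0.002,0,0,0]])

```text
t: 9.22
ee_pos: [613.4, -53.7, 61.9]
orientation: [-2.147, 0.121, 2.181]
ft_force: [-3.7, 0.6, 2.6]
width: 48.4
```

>>> carry_out(commands=[[0,0,0.012,0,0.5,0],[0,0,0.012,0,0,0],[0,0,0.006,0,0,0],[-0.03,0,0,0,0,0],[-0.05,0,0,0,0,0],[-0.04,0,0.04,0,0,0],[0,0,0.06,0,0,0],[0,0,0.06,0,0,0]])

```text
t: 10.22
ee_pos: [423.8, -33.5, 186.9]
orientation: [-2.166, 0.125, 2.163]
ft_force: [0.1, 0.2, -0.3]
width: 48.5
```

>>> carry_out(commands=[[0,0.04,0.04,0,0,0],[0,0.05,0,0,0,0],[0,0.06,0,0,0,0],[0,0,0,0,0,0]], grip=0.4)

```text
t: 10.72
ee_pos: [361.8, -180.9, 188.8]
orientation: [-2.173, 0.124, 2.16]
ft_force: [-0.4, -0.0, 0.4]
width: 52.9
```

```bash
python3 m.py; python3 go.py 578 -47 200 -6.2;python3 -c "
from h import *
d=img('top');im=d['pixels'][95:245,330:500];cv2.imwrite('pics/t3.png',cv2.resize(im,None,fx=4,fy=4,interpolation=cv2.INTER_CUBIC))"
```

```text
brass [395.8 130.8] 20 [661.9  18.5  78. ]
brass [459. 138.] 21 [ 645.7 -129.8   78. ]
brass [470.7 170.9] 83 [ 566.9 -154.3   78. ]
red [406.5 122. ] 43 [ 6.721e+02 -3.000e-01  1.120e+02] [685.6  -8.5  72. ]
red [403.9 163.9] 285 [574.2   7.  112. ] [583.   -0.9  72. ]
red [444.2 168.2] 291 [565.5 -82.9 112. ] [573.9 -95.   72. ]
plate 1700 [693. -28.] [ 97.5 381.9] 0.6713528633117676
[[ 642.   162.4]
 [ 646.4 -219.5]
 [ 744.  -218.3]
 [ 739.5  163.5]]
plate 1960 [579.1 -47.8] [198.4 138.5] 83.59466552734375
[[ 499.2 -138.6]
 [ 636.8 -154.1]
 [ 659.    43.1]
 [ 521.4   58.5]]
plate 1251 [428.6  63.2] [ 46.2 193.3] 0.6714698076248169
[[404.4 159.6]
 [406.6 -33.7]
 [452.8 -33.1]
 [450.5 160.1]]
shift mm [ -10.9 -154.9 -200.7] turn [-0.04 -0.31 -0.18] t 10.775 pos [ 361.7 -179.2  188.5] F [-0.3 -0.4  0.1] w 52.71017324934992
```

View pics/t3.png

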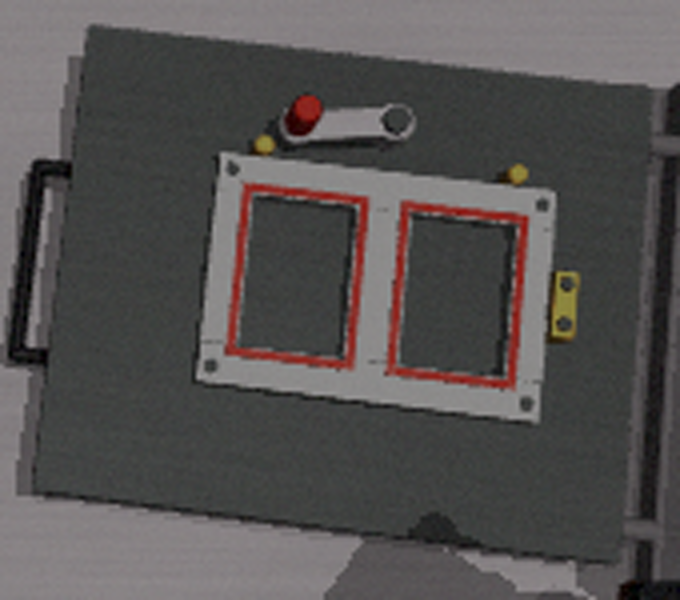

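The plate is home. Its centre measures (579.1,−47.8) at −6.4°, against a target of (578.3,−47.4) at −6.2°. The far edge touches the dowels at crop (264,145) and (517,175), and the right end touches the stop at (553,305). Next is the latch knob, at about (673,−1).

```bash
python3 - <<'E'
from h import *
d=img('top');k=ray(d,[407.2,120.7],112)[0];p=ray(d,[429.5,125.2],80)[0];print(k,p,np.linalg.norm(k[:2]-p[:2]))
s=img('side');H=cv2.cvtColor(s['pixels'],cv2.COLOR_BGR2HSV).astype(int)
m=((H[...,0]<8)|(H[...,0]>172))&(H[...,1]>120)&(H[...,2]>60);m[:,:275]=0;m[:,305:]=0;m[:120]=0;m[165:]=0
y,x=np.where(m);print(x.mean(),y.mean(),y.min(),y.max(),ray(s,[x.mean(),y.mean()],96),proj(s,[[k[0],k[1],112],[k[0],k[1],80]]))
E
python3 go.py 673 -1 150 -6.2
```

```text
[675.27371869  -1.82581221 112.        ] [675.61593186 -60.84458713  80.        ] 59.01976704750093
288.78846153846155 142.01923076923077 136 157 [[ 6.72584126e+02 -2.51832207e-01  9.60000000e+01]] [[288.02059371 136.20741736]
 [288.32033593 146.84900761]]
shift mm [  38.9 -207.  -290.9] turn [ 0.25 -0.24 -0.14] t 10.925 pos [ 362.1 -176.6  188.2] F [-0.  -0.1 -0.5] w 52.5213287698746
```

>>> carry_out(commands=[[0,-0.03,-0.042,0,0,0],[0,-0.03,-0.042,0,0,0],[0,-0.03,-0.042,0,0,0],[0,-0.03,-0.042,0,0,0],[0,-0.03,-0.042,0,0,0],[0,-0.03,-0.042,0,0,0],[0.02,-0.02,-0.03,0,0,0],[0,0,0,0,0,0]])

```text
t: 11.92
ee_pos: [670.1, 19.0, 166.5]
orientation: [-2.183, 0.091, 2.178]
ft_force: [-0.3, -0.4, 0.2]
width: 52.8
```

```bash
python3 go.py 674 -1 86 -6.2
```

```text
shift mm [80.5 19.5 -5.4] turn [ 1.53 -0.13 -0.11] t 11.925 pos [670.1  19.  166.5] F [-0.3 -0.4  0.2] w 52.80961959417718
```

>>> carry_out(commands=[[0.02,0.019,-0.005,1.5,0,0],[0,0,0,0,0,0]])

```text
t: 12.18
ee_pos: [671.7, 0.2, 145.1]
orientation: [-2.168, 0.118, 2.168]
ft_force: [0.5, 0.7, -0.4]
width: 52.7
```

```bash
python3 go.py 674 -1 86 -6.2
```

```text
shift mm [59.1  0.8 -2.4] turn [ 0.12 -0.02 -0.14] t 12.175 pos [6.717e+02 2.000e-01 1.451e+02] F [ 0.5  0.7 -0.4] w 52.70717437058349
```

>>> carry_out(commands=[[0.03,0.001,-0.002,0,0,0],[0.02,0,0,0,0,0],[0.008,0,0,0,0,0],[0,0,0,0,0,0]])

```text
t: 12.68
ee_pos: [672.8, -3.8, 87.4]
orientation: [-2.168, 0.122, 2.164]
ft_force: [-0.2, 0.0, -0.5]
width: 52.8
```

>>> carry_out(commands=[[0,0,0,0,0,0],[0,0,0,0,0,0],[0,0,0,0,0,0],[0,0,0,0,0,0]], grip=1)

```text
t: 13.18
ee_pos: [674.3, -1.0, 89.9]
orientation: [-2.169, 0.118, 2.157]
ft_force: [1.1, 7.8, -4.6]
width: 16.9
```

Run:
```python
from h import *
o=ctrl.get_obs();yaw=-.1085;piv=np.array([578.3,-47.4])+98*np.array([np.cos(yaw),np.sin(yaw)])
v=np.array(o['ee_pos'])[:2]-piv;th=np.arctan2(v[1],v[0])-np.pi/2-yaw
print('r',np.hypot(*v),'theta',th,np.round(o['ee_pos'],1),o['width'])
M=R.from_rotvec(o['orientation']).as_matrix();T=np.linspace(th,1.571,13);a=T+np.pi/2+yaw
P=np.c_[piv+58*np.c_[np.cos(a),np.sin(a)],np.full(13,o['ee_pos'][2])]
print((np.diff(P,axis=0)@M).round(1),P[-1])
```

```text
r 57.073825840912015 theta 0.1337031779426498 [674.3  -1.   89.9] 16.919769308576125
[[-0.   1.4  6.8]
 [-0.   2.2  6.6]
 [-0.   2.9  6.3]
 [-0.   3.7  5.9]
 [-0.   4.3  5.4]
 [-0.   5.   4.9]
 [-0.   5.5  4.2]
 [-0.   6.   3.5]
 [-0.   6.4  2.8]
 [-0.   6.6  2. ]
 [-0.   6.8  1.2]
 [-0.   6.9  0.4]] [618.06350788 -51.74323346  89.85832396]
```

The knob is gripped (16.9 mm opening, radius 57 mm). Now I follow the arc.

>>> carry_out(commands=[[0,0.0014,0.0068,0,0,0],[0,0.0022,0.0066,0,0,0],[0,0.003,0.0063,0,0,0],[0,0.0037,0.0059,0,0,0]])

```text
t: 13.68
ee_pos: [653.5, -4.6, 89.8]
orientation: [-2.184, 0.11, 2.143]
ft_force: [4.3, 8.3, -5.1]
width: 17.2
```

```bash
cat > arc.py <<'E'
from h import *
import sys
n=int(sys.argv[1])
o=ctrl.get_obs();yaw=-.1085;piv=np.array([578.3,-47.4])+98*np.array([np.cos(yaw),np.sin(yaw)])
v=np.array(o['ee_pos'])[:2]-piv;th=np.arctan2(v[1],v[0])-np.pi/2-yaw
print('r',np.hypot(*v),'theta',th,np.round(o['ee_pos'],1),o['width'],np.round(o['ft_force'],1))
M=R.from_rotvec(o['orientation']).as_matrix();T=np.linspace(th,1.571,n+1);a=T+np.pi/2+yaw
P=np.c_[piv+58*np.c_[np.cos(a),np.sin(a)],np.full(n+1,o['ee_pos'][2])];P[0,:2]=o['ee_pos'][:2]
print((np.diff(P,axis=0)@M).round(1))
E
python3 arc.py 9
```

```text
r 57.85607188541076 theta 0.5036391882078075 [653.5  -4.6  89.8] 17.15888844749863 [ 4.3  8.3 -5.1]
[[-0.1  3.5  5.9]
 [-0.1  4.3  5.3]
 [-0.1  4.9  4.8]
 [-0.1  5.5  4.2]
 [-0.1  5.9  3.5]
 [-0.1  6.3  2.8]
 [-0.1  6.6  2. ]
 [-0.1  6.8  1.2]
 [-0.1  6.9  0.4]]
```

>>> carry_out(commands=[[0,0.0038,0.0062,0,0,0],[0,0.0046,0.0056,0,0,0],[0,0.0052,0.005,0,0,0],[0,0.0058,0.0044,0,0,0],[0,0.0062,0.0037,0,0,0],[0,0.0065,0.003,0,0,0]])

```text
t: 14.42
ee_pos: [623.8, -23.4, 89.6]
orientation: [-2.185, 0.091, 2.135]
ft_force: [-0.5, 9.9, 1.5]
width: 16.8
```

```bash
python3 arc.py 4
```

```text
r 62.460813952502654 theta 1.0913202451198682 [623.8 -23.4  89.6] 16.849526974344588 [-0.5  9.9  1.5]
[[-0.1  8.4 -1.1]
 [-0.2  6.6  2.1]
 [-0.2  6.8  1.3]
 [-0.1  6.9  0.5]]
```

>>> carry_out(commands=[[0,0.0085,-0.001,0,0,0],[0,0.007,0.001,0,0,0],[0,0.007,0.001,0,0,0],[0,0.007,0.0005,0,0,0]])

```text
t: 14.92
ee_pos: [612.0, -43.6, 89.6]
orientation: [-2.166, 0.076, 2.149]
ft_force: [-3.8, 7.1, 3.4]
width: 16.9
```

```bash
python3 arc.py 2;python3 -c "
from h import *
d=img('top');im=d['pixels'][95:245,330:500];cv2.imwrite('pics/t4.png',cv2.resize(im,None,fx=4,fy=4,interpolation=cv2.INTER_CUBIC))"
```

```text
r 65.28268257720717 theta 1.4568513678948631 [612.  -43.6  89.6] 16.879036720349028 [-3.8  7.1  3.4]
[[-0.1  4.2 -6.9]
 [-0.1  3.3  0.1]]
```

>>> carry_out(commands=[[0,0.004,-0.003,0,0,0],[0,0.004,-0.003,0,0,0],[0,0.003,0,0,0,0]])

```text
t: 15.35
ee_pos: [610.8, -50.9, 89.8]
orientation: [-2.151, 0.067, 2.162]
ft_force: [4.6, 5.2, -3.8]
width: 17.4
```

```bash
python3 arc.py 1
```

```text
r 65.27419501651285 theta 1.569533493794 [610.8 -50.9  89.8] 17.389230541496648 [ 4.6  5.2 -3.8]
[[-0.1  0.2 -7.3]]
```

>>> carry_out(commands=[[0,0.003,0,0,0,0],[0,0.003,0,0,0,0]])

```text
t: 15.6
ee_pos: [610.7, -51.6, 89.8]
orientation: [-2.148, 0.059, 2.158]
ft_force: [2.9, 17.6, -1.4]
width: 17.4
```

```bash
python3 arc.py 1
```

```text
r 65.31802066933399 theta 1.5805179864128578 [610.7 -51.6  89.8] 17.391667904331623 [ 2.9 17.6 -1.4]
[[-0.  -0.5 -7.3]]
```

The latch is on its stop: 17.6 N at 1.58 rad. Release, rise and look.

>>> carry_out(commands=[[0,0,0,0,0,0],[0,0,0,0,0,0],[0,0,0,0,0,0]], grip=0.6)

```text
t: 15.98
ee_pos: [611.1, -50.9, 90.3]
orientation: [-2.15, 0.058, 2.158]
ft_force: [-0.4, 0.3, 0.1]
width: 35.2
```

>>> carry_out(commands=[[-0.02,0,0,0,0,0],[-0.04,0,0,0,0,0],[-0.05,0,0,0,0,0],[0,0.02,0.055,0,0,0],[0,0.03,0.05,0,0,0],[0,0.04,0.045,0,0,0],[0,0.04,0.045,0,0,0],[0,0.02,0.03,0,0,0]])

```text
t: 16.98
ee_pos: [372.0, -188.6, 208.6]
orientation: [-2.17, 0.062, 2.145]
ft_force: [-0.4, -1.1, -0.4]
width: 35.4
```

```bash
python3 m.py; python3 go.py 578 -47 200 -6.2;python3 -c "
from h import *
d=img('top');cv2.imwrite('pics/t5full.png',d['pixels']);im=d['pixels'][95:245,330:500];cv2.imwrite('pics/t5.png',cv2.resize(im,None,fx=4,fy=4,interpolation=cv2.INTER_CUBIC));print(proj(d,[[618.1,-51.7,112]]),ray(d,[420,145],112))"
```

```text
brass [395.8 130.8] 20 [661.9  18.5  78. ]
brass [459. 138.] 21 [ 645.7 -129.8   78. ]
brass [470.7 171. ] 84 [ 566.8 -154.3   78. ]
red [403.8 163.9] 287 [574.2   7.1 112. ] [583.   -0.7  72. ]
red [442.9 166. ] 320 [570.4 -80.  112. ] [579. -92.  72.]
plate 1700 [693. -28.] [ 97.5 381.9] 0.6713528633117676
[[ 642.   162.4]
 [ 646.4 -219.5]
 [ 744.  -218.3]
 [ 739.5  163.5]]
plate 1913 [592.7 -49.2] [198.1 165.6] 83.70355987548828
[[ 499.5 -138.6]
 [ 664.2 -156.7]
 [ 685.9   40.2]
 [ 521.3   58.3]]
plate 1292 [429.   56.5] [ 46.1 207. ] 0.8766713738441467
[[404.4 159.6]
 [407.5 -47.4]
 [453.7 -46.7]
 [450.5 160.3]]
shift mm [  15.3 -160.  -195. ] turn [ 0.95 -0.39  2.02] t 17.025 pos [ 369.  -188.9  208.3] F [-1.9  1.2 -0.9] w 35.054168618988626
[[429.70013196 145.22874283]] [[618.4013111  -29.87161042 112.        ]]
```

View pics/t5.png

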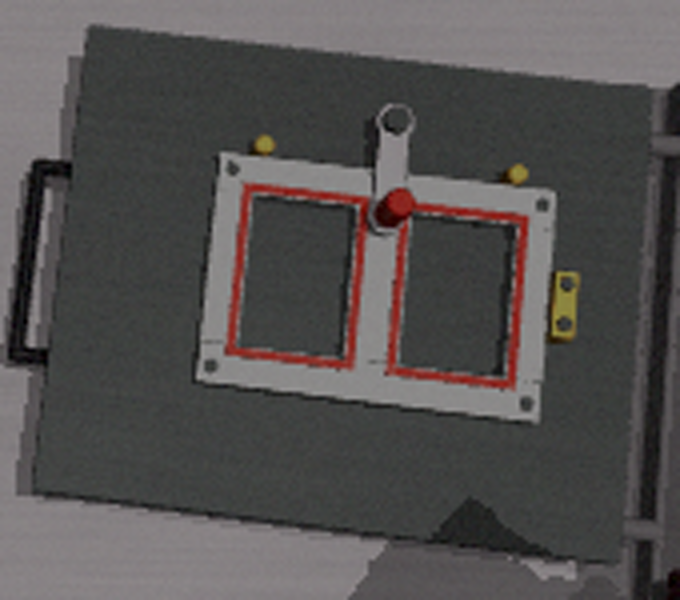

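The bar points along −x over the web. The knob top is at px (430.2,144.5), against a predicted (429.7,145.2) for fully closed. The plate is unchanged: its corners (499,−139) and (521,58) match the earlier ones. The robot is clear, so I hand in.

```bash
python3 -c "
from workcell import ctrl
print(ctrl.close_job())"
```

```text
the job is handed in; nothing more can be done
None
```

The die plate is home against both dowels and the end stop, and the latch is closed over it. I handed the job in at about 17 s of the 64 s allowed. No verdict was reported.

- **Plate:** I turned it straight by gripping its web, then slid it home with light finger pushes (up to 15 N). From above, its centre measured (579.1, −47.8) mm at −6.4°, against a target of (578.3, −47.4) mm at −6.2°. It had not moved after the latch was swung.
- **Latch:** I gripped the knob and carried it round to its own stop, where the force rose to 17.6 N at about 1.58 rad. After release, the knob was within 1 pixel of where it should be when fully closed.
- **Checks that disagreed:**
  - While I gripped the web, the tool read about 2 mm higher than before and the vertical force varied between about −8 and +5 N. A side view before and after release showed the plate's edges at the same pixels, so I take it that it stayed on the bed.
  - The last x seating push read only 4–5 N, against about 12 N on the first, but the tool stopped at the same place.
- **Counter items:** I never went near them, but I did not re-measure them at the end.

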